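Free the vial rack on the shaker and hold it up level

ROBOT

A 6-joint arm with a two-finger parallel gripper is mounted at the origin on the work surface; the furniture and walls round the work are solid. World frame = base frame: x ahead of the robot, y to its left, z up, the work surface at z = 0. Lengths are in mm, angles in rad, forces in N, time in s.
With the tool pointing down it reaches from about 400 to 825 mm from the base axis. Payload 7 kg.
Tool frame: the origin (TCP) lies at the very end of the fingers, on their centre line; the grasp point (between the pads) lies 19 mm behind it; z points along the fingers, y is the line along which they close (so a half turn about z gives the same grasp; the last joint's range is limited). The gripper opens to 88 mm and grips with 3 to 60 N. Pads are 19 mm wide; open, the fingers measure 130 mm over their backs; the gripper's body (78 mm by 193 mm) begins 47 mm behind the grasp point.
Start: joints at [-0.901, 0.359, 0.012, 0, -1.224, -0.288], TCP at [251.471, -626.384, 226.561] pointing down, gripper open.
Joint ranges: [-3.07, 3.07], [-1.43, 2.12], [-1.02, 1.25], [-3.03, 1.67], [-3.05, -0], [-3.03, 3.03]. Speed limits (rad/s): [2.39, 2.39, 3.01, 3.14, 3.14, 3.14].

INTERFACE

Orientations are given as a unit quaternion [x, y, z, w].
In Python, from plant import bot gives the robot as it stands. Calls block until the motion is done:
- bot.move_ptp(position, orientation): joint-space move of the TCP to a pose.
- bot.line_to(position, velocity=150, ori=None): straight line of the TCP; ori=None keeps the orientation; velocity is the mean speed in mm/s.
- bot.move_joints(angles): joint-space move.
- bot.move_gripper(opening, force=None): finger opening in mm; force is the grip in N (None keeps the last); returns when the fingers have stopped.
- bot.pause(seconds).
- bot.solve_ik(position, orientation): joint angles nearest the present ones, or None.
- bot.read_state(): the state.
- bot.camera(name): name is "scene" or "top"; returns the picture (420x560x3 uint8, red, green, blue); there is no depth.
- bot.get_calibration(name): a dict with "fx", "fy", "cx", "cy" (pixels), "distortion" ([k1, k2, p1, p2, k3] as OpenCV has them; the pictures are not rectified), "view" (4x4, takes a point from world to camera coordinates). Camera axes: x right, y up, looking along -z (the intrinsics and any distortion apply to the point x, -y, -z); pixel columns grow to the right and rows downward; lengths in mm; the calibration is good to about 2 mm. A picture is of the moment at which its call begins. get_calibration takes no time and is no camera call.
A pose or a line that the arm cannot do raises bot.Unreachable and nothing moves.
- bot.close_job(): hands the job in; it is judged then, once.
The state is a dict: "t": time; "joint_pos": joint angles; "qvel": joint speeds; "tau": joint torques, N m; "tcp_pos": TCP position; "eef_rot": TCP orientation; "contact_force": force on the tool from outside, world axes, zero at the start; "moment": the same for the moment, N m; "width": finger opening in mm; "finger_force": force on a finger pad.
Only numpy, scipy, OpenCV 4.12 (cv2) and the standard library are available. Lean on these libraries where they do the work, as an engineer would, in place of code of your own. Each camera call takes 0.05 s, during which the arm holds its last target. There are 200 camera calls.

TASK

The blends have been shaken: turn the black clamp knob on the hold-down anticlockwise until it is fully loose, about a quarter turn, slide the hold-down along its rail to the end away from the rack, up to the stop, and leave it there. Then take the vial rack by its handle, lift it straight up out of its nest and finish while holding it still and level in the air, about 10 cm above the platform, with every vial in its pocket. Keep the rack upright all the while and leave the things beside the shaker where they are.

Things in the scene. Friction and masses are not known exactly. Their poses are not given: they have to be found in the camera images.
- shaker: Orbital shaker, fixed: white housing, aluminium platform 196 x 256 mm on top, 58 mm above the worktop. Origin: centre of its underside; x points away from the robot (yaw varies), y along the long side. Near half: a shallow nest with the rack. Far half: the hold-down's rail, parallel to y at x = +65 mm, with a dark stop at each end.
- nest (a point): Centre of the nest floor (rubber mat, 59.5 mm above the worktop), at x = -25, y = -50 mm in the shaker's frame. A steel upstand 7 mm high round it leaves the rack 4 mm of play on every side.
- hold_down (a joint): Slide of the hold-down on the rail, m, growing along the shaker's +y; 0 = foot over the middle of the nest, -0.025 to +0.115 (stop at the free +y end, its parking place, clear of the rack). Starts at -0.015 to +0.020. Knob tight: a brake shoe locks it, 25 N or more to shift; knob loose: slides with about 2 N.
- foot (a point): Underside of the rubber foot, 22 mm across, at the end of the hold-down's flat grey arm. It stands 2.5 mm above the rack's handle, so the rack cannot be lifted. The arm, 25 mm wide, its top 98 to 103 mm above the platform, runs 90 mm along the shaker's x from here to a 24 mm post on the rail; the clamp knob sits on the post.
- clamp_knob (a joint): Clamp knob on top of the post, vertical axis, rad, growing anticlockwise seen from above. 0 = hard tight, stop at 1.6; starts at 0 to 0.15. The brake lets go at about 0.8 and it is fully loose from 1.0 up. Takes about 0.15 N m; stays where it is left.
- knob_grip (a point): Grip point on the knob's axis, 183 mm above the worktop. Black bar 12 mm thick, 46 mm long, 26 mm high (168 to 194 mm above the worktop) over a round boss on the arm's head (161 mm). Its x axis lies along the bar and turns with it: parallel to the shaker's x at 0 rad. It rides on the hold-down, so the gripped knob also serves to slide it.
- rack: Wooden vial rack, loose in the nest: block 64 x 104 x 22 mm with two rows of three bored pockets, a capped vial in each, and a carrying handle. Origin: centre of its underside; y along the handle, parallel to the shaker's y within 0.03 rad. 0.3 to 0.5 kg with its vials.
- handle (a point): Centre of the rack's handle, 72 mm above the rack's underside: a straight wooden bar along the rack's y, 13 mm wide, 16 mm high, 104 mm long, on two thin steel rods 44 mm either side of the middle. The vials' caps end 30 mm below this point.
- sample_1: Glass vial with black cap, 14 mm across, 36 mm high, loose in its 16.5 mm wide, 16 mm deep pocket of the rack at x = -20, y = -34 mm; origin at its underside, 6 mm above the rack's underside.
- sample_2: Glass vial with black cap, 14 mm across, 36 mm high, loose in its 16.5 mm wide, 16 mm deep pocket of the rack at x = -20, y = +0 mm; origin at its underside, 6 mm above the rack's underside.
- sample_3: Glass vial with black cap, 14 mm across, 36 mm high, loose in its 16.5 mm wide, 16 mm deep pocket of the rack at x = -20, y = +34 mm; origin at its underside, 6 mm above the rack's underside.
- sample_4: Glass vial with black cap, 14 mm across, 36 mm high, loose in its 16.5 mm wide, 16 mm deep pocket of the rack at x = +20, y = -34 mm; origin at its underside, 6 mm above the rack's underside.
- sample_5: Glass vial with black cap, 14 mm across, 36 mm high, loose in its 16.5 mm wide, 16 mm deep pocket of the rack at x = +20, y = +0 mm; origin at its underside, 6 mm above the rack's underside.
- sample_6: Glass vial with black cap, 14 mm across, 36 mm high, loose in its 16.5 mm wide, 16 mm deep pocket of the rack at x = +20, y = +34 mm; origin at its underside, 6 mm above the rack's underside.
- flacon: Bystander: square brown spray flacon, 30 x 30 x 92 mm, standing beside the shaker; origin at the centre of its underside. Not to be disturbed.
- jar: Bystander: dark jar with lid, 50 mm across, 44 mm high; origin at the centre of its underside. Not to be disturbed.
- tape: Bystander: roll of white tape lying flat, 66 mm across, 20 mm high; origin at the centre of its underside. Not to be disturbed.
- steel_funnel: Bystander: small steel funnel standing on its mouth, 62 mm across, 62 mm high; origin at the centre of its underside. Not to be disturbed.

How it is judged:
By the outcome, as a careful person would: the job done as asked, in the order asked, and still so for the second after the job is handed in, while the arm keeps its last pose, push and grip.
It also fails if it takes over 48 s, if anything falls off the work surface, if the arm or the gripper's body presses on something with over 40 N, if the wrist force passes 120 N, or if a joint passes its speed limit or range.

## Working session

There is one attempt and no reset: what is moved stays moved. The work goes in short steps, each a Python script; the robot and the scene stay as the last script left them, time stands still between calls to the robot, and variables do not carry over. Pictures are saved under pics/ and viewed, at most 10 in all, crops included, and the job is handed in when it is done.

```bash
ls; mkdir -p pics; python3 - <<'E'
from plant import bot
import cv2
for n in("top","scene"):
    cv2.imwrite(f"pics/{n}0.png",cv2.cvtColor(bot.camera(n),cv2.COLOR_RGB2BGR)); print(bot.get_calibration(n))
s=bot.read_state();print(s["t"],s["eef_rot"],s["tcp_pos"],s["width"])
E
```

```text
pics
{'fx': 427.75656665329336, 'fy': 427.75656665329336, 'cx': 279.81762162091, 'cy': 204.94976575575745, 'distortion': array([0.03801993, 0.        , 0.        , 0.        , 0.        ]), 'view': array([[-6.35311895e-02, -9.97965758e-01,  5.30418720e-03,
         2.76786048e+01],
       [ 9.77715654e-01, -6.11746814e-02,  2.00822703e-01,
        -5.06692787e+02],
       [-2.00089699e-01,  1.79444921e-02,  9.79613244e-01,
        -1.10004925e+03],
       [ 0.00000000e+00,  0.00000000e+00,  0.00000000e+00,
         1.00000000e+00]])}
{'fx': 473.7195406035152, 'fy': 473.7195406035152, 'cx': 280.8008484375482, 'cy': 209.49255392142658, 'distortion': array([0.02481834, 0.        , 0.        , 0.        , 0.        ]), 'view': array([[ 7.35906165e-01, -6.77070096e-01,  4.26631984e-03,
        -3.69671141e+02],
       [ 2.79760230e-01,  3.09796786e-01,  9.08713467e-01,
        -2.60970672e+02],
       [-6.16584407e-01, -6.67534296e-01,  4.17398651e-01,
        -6.97817634e+02],
       [ 0.00000000e+00,  0.00000000e+00,  0.00000000e+00,
         1.00000000e+00]])}
0.1 [-1.89730451e-01  9.81835957e-01  6.84307794e-04 -2.05278067e-04] [ 251.34222841 -626.01219652  225.74899975] 87.0615757192243
```

View pics/top0.png

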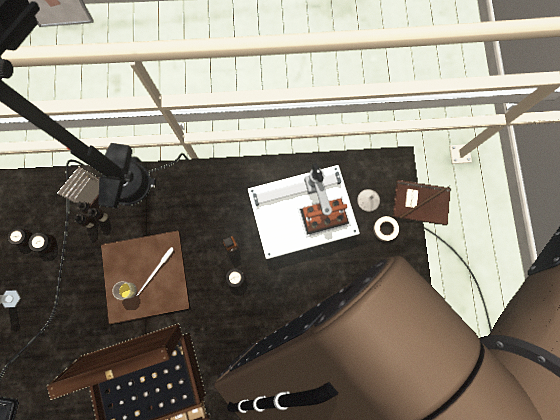

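View pics/scene0.png

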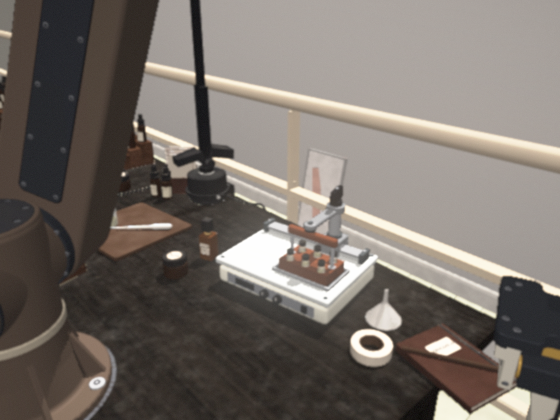

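The shaker is at columns 248–358, rows 165–258 in the top view. The knob is near (317,175), the rack near (325,215), and the funnel and tape are to the right on the -y side. I'll enlarge both views.

```bash
python3 - <<'E'
import cv2
a=cv2.imread("pics/top0.png")[155:265,240:365]; cv2.imwrite("pics/t1.png",cv2.resize(a,None,fx=5,fy=5,interpolation=cv2.INTER_CUBIC))
a=cv2.imread("pics/scene0.png")[175:320,210:385]; cv2.imwrite("pics/s1.png",cv2.resize(a,None,fx=4,fy=4,interpolation=cv2.INTER_CUBIC))
E
```

```text
(no output)
```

View pics/t1.png

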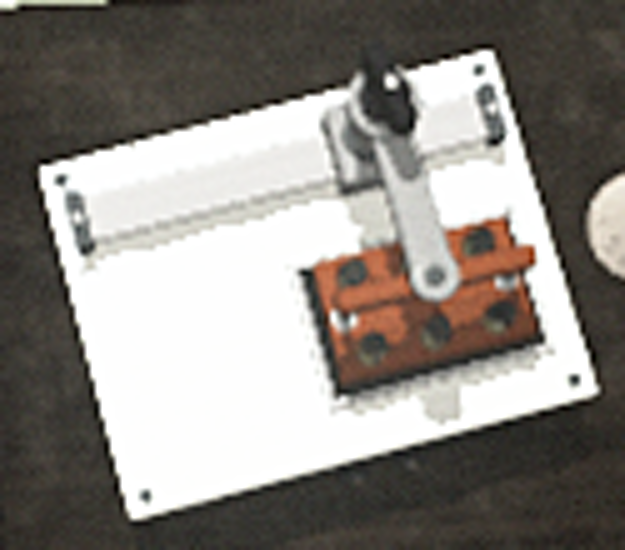

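View pics/s1.png

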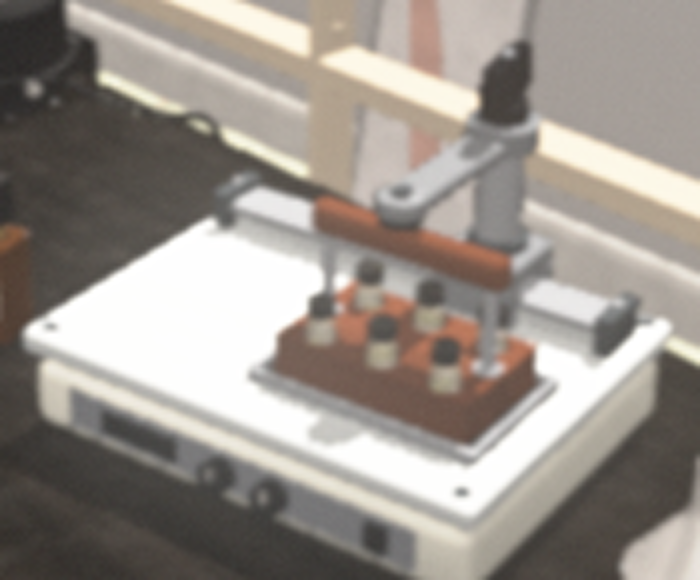

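```bash
cat > h.py <<'E'
import numpy as np, cv2
from plant import bot
from scipy.optimize import least_squares
from scipy.spatial.transform import Rotation as R
C={n:bot.get_calibration(n) for n in("top","scene")}
def proj(n,P):
    c=C[n]; V=c["view"]; p=np.atleast_2d(P)@V[:3,:3].T+V[:3,3]; p=p*[1,-1,-1]
    K=np.array([[c["fx"],0,c["cx"]],[0,c["fy"],c["cy"]],[0,0,1]])
    return cv2.projectPoints(p.reshape(-1,1,3),np.zeros(3),np.zeros(3),K,np.array(c["distortion"]))[0].reshape(-1,2)
T=lambda p:(np.array(p)+.5)/5-.5+[240,155]
S=lambda p:(np.array(p)+.5)/4-.5+[210,175]
def frame(v,L):   # shaker/rack frame (x,y,yaw) -> world
    L=np.atleast_2d(L).astype(float); c,s=np.cos(v[2]),np.sin(v[2])
    return np.c_[v[0]+c*L[:,0]-s*L[:,1],v[1]+s*L[:,0]+c*L[:,1],L[:,2]]
def down(yaw):    # tool pointing down, tool y (closing) at world angle yaw
    y=[np.cos(yaw),np.sin(yaw),0]; z=[0,0,-1]; return R.from_matrix(np.c_[np.cross(y,z),y,z]).as_quat()
E
cat > fit.py <<'E'
from h import *
top=[([98,128,58],(40,168)),([98,-128,58],(493,50)),([-98,-128,58],(600,393)),([-98,128,58],(130,520))]
sc=[([-98,128,58],(25,345)),([-98,-128,58],(465,520)),([98,-128,58],(670,325))]
def res(v):
    r=[proj("top",frame(v,a))[0]-T(b) for a,b in top]+[proj("scene",frame(v,a))[0]-S(b) for a,b in sc]
    return np.concatenate(r)
f=least_squares(res,[700,-50,0.2]); print("shaker",f.x,"res",f.fun.round(1)); sh=f.x
def res2(q):
    return np.r_[proj("top",frame(sh,[-25,-50+q[0],159]))[0]-T((434,275)),proj("scene",frame(sh,[-25,-50+q[0],159]))[0]-S((400,190)),
     proj("top",frame(sh,[65,-50+q[0],194]))[0]-T((388,82)), proj("scene",frame(sh,[65,-50+q[0],194]))[0]-S((514,47))]
g=least_squares(res2,[0]); print("q",g.x,g.fun.round(1))
# handle: top ends z=139.5
def res3(v):
    return np.concatenate([proj("top",frame(v,[0,52,139.5]))[0]-T((336,292)),proj("top",frame(v,[0,-52,139.5]))[0]-T((534,255)),
      proj("scene",frame(v,[0,52,139.5]))[0]-S((319,201)),proj("scene",frame(v,[0,-52,139.5]))[0]-S((507,262))])
n=frame(sh,[-25,-50,0])[0]
h=least_squares(res3,[n[0],n[1],sh[2]]); print("rack",h.x,h.fun.round(1),"nest",n,"knob",frame(sh,[65,-50+g.x[0],183]))
for z in(0,200,300):print(z,[proj("top",[[x,-50,z]])[0].round() for x in(820,880,950)])
E
python3 fit.py
```

```text
shaker [ 4.85119819e+02 -6.45890689e+01  2.00197661e-01] res [-0.3  0.7  0.2  0.6  0.1  0.9  0.2  0.9 -1.6 -3.4  1.5 -0.7  1.4  0. ]
q [4.94318268] [-0.4 -1.1  1.2 -1.2 -0.2 -1.  -1.   1.1]
rack [ 4.69835530e+02 -1.17924181e+02  1.43005572e-01] [-0.5  1.1  0.8  0.   0.2 -1.7  0.3  0.1] nest [ 470.56228945 -118.5620096     0.        ] knob [[557.78172914 -95.8198814  183.        ]]
0 [array([288., 104.]), array([287.,  85.]), array([286.,  63.])]
200 [array([290.,  69.]), array([289.,  47.]), array([287.,  22.])]
300 [array([292.,  46.]), array([290.,  22.]), array([288.,  -5.])]
```

```bash
cat >> h.py <<'E'
sh=np.array([485.1,-64.6,.2002])
E
python3 - <<'E'
from h import *
k=frame(sh,[65,-45,167])[0]
for b in(1.84,-1.30):
    for d in(0,.7,1.4):
        for P in(k,frame(sh,[65,65,167])[0]): print(b,d,np.round(bot.solve_ik(P,down(b+d)),2))
    print('rack',np.round(bot.solve_ik(frame(sh,[-25,-50,112])[0],down(b+1.5)),2))
s=bot.read_state();print(s["joint_pos"],s["contact_force"])
bot.line_to(list(s["tcp_pos"][:2])+[300],velocity=200)
bot.move_ptp([k[0],k[1],300],down(-1.30))
bot.move_gripper(50)
cv2.imwrite("pics/top2.png",cv2.cvtColor(bot.camera("top"),cv2.COLOR_RGB2BGR));cv2.imwrite("pics/sc2.png",cv2.cvtColor(bot.camera("scene"),cv2.COLOR_RGB2BGR))
bot.line_to([k[0],k[1],215],velocity=120)
a=bot.camera("scene")[175:320,210:420];b=bot.camera("top")[130:275,240:400]
b=cv2.resize(b,(int(160*4),580));a=cv2.resize(a,(840,580))
cv2.imwrite("pics/c2.png",cv2.cvtColor(cv2.resize(np.hstack([a,b]),(800,314)),cv2.COLOR_RGB2BGR))
s=bot.read_state();print(s["t"],s["tcp_pos"],s["contact_force"])
E
```

```text
1.84 0 [ 0.18  0.23 -0.32  0.   -1.03 -1.48]
1.84 0 [ 0.39  0.18 -0.38  0.   -1.01 -1.69]
1.84 0.7 [ 0.18  0.23 -0.32  0.   -1.03 -0.78]
1.84 0.7 [ 0.39  0.18 -0.38  0.   -1.01 -0.99]
1.84 1.4 [ 0.18  0.23 -0.32  0.   -1.03 -0.08]
1.84 1.4 [ 0.39  0.18 -0.38  0.   -1.01 -0.29]
rack [ 0.16  0.16 -0.55  0.   -0.86  0.04]
-1.3 0 [ 0.18  0.23 -0.32  0.   -1.03  1.67]
-1.3 0 [ 0.39  0.18 -0.38  0.   -1.01  1.45]
-1.3 0.7 [ 0.18  0.23 -0.32  0.   -1.03  2.37]
-1.3 0.7 [ 0.39  0.18 -0.38  0.   -1.01  2.15]Traceback (most recent call last):
  File "<stdin>", line 5, in <module>
    return _wrapfunc(a, 'round', decimals=decimals, out=out)
    return _wrapit(obj, method, *args, **kwds)
    result = getattr(arr, method)(*args, **kwds)
TypeError: unsupported operand type(s) for *: 'NoneType' and 'float'
```

Starting from 1.84 rad leaves enough wrist range for the turn.

```bash
python3 - <<'E'
from h import *
k=frame(sh,[65,-45,167])[0]
s=bot.read_state()
bot.line_to(list(s["tcp_pos"][:2])+[300],velocity=200)
bot.move_ptp([k[0],k[1],300],down(1.84))
bot.move_gripper(50)
bot.line_to([k[0],k[1],215],velocity=120)
a=bot.camera("scene")[150:320,250:420];b=bot.camera("top")[130:275,240:400]
b=cv2.resize(b,(420,400));a=cv2.resize(a,(380,400))
cv2.imwrite("pics/c2.png",cv2.cvtColor(np.hstack([a,b]),cv2.COLOR_RGB2BGR))
s=bot.read_state();print(s["t"],s["tcp_pos"],s["contact_force"])
E
```

```text
4.5917 [558.34397673 -95.75407081 216.00586369] [ 0.2726192  -0.59111293  0.25259422]
```

View pics/c2.png

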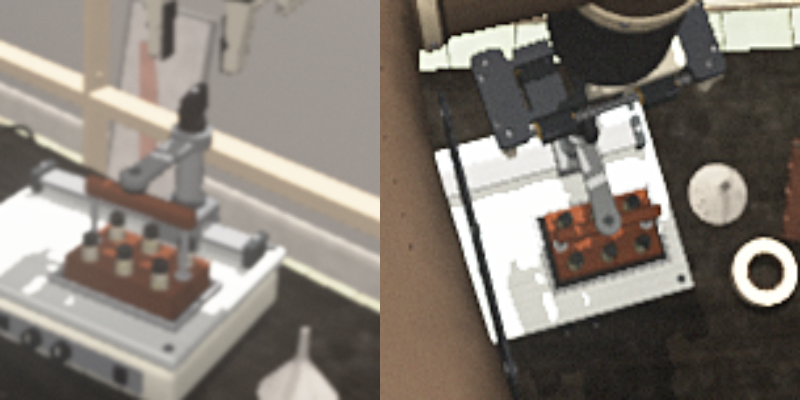

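The fingers are centred over the knob in both views: in the scene crop they sit at columns 165 and 232, with the knob at 193. I'll descend and grip.

```bash
python3 - <<'E'
from h import *
k=frame(sh,[65,-45,166])[0]
bot.line_to(k,velocity=60)
s=bot.read_state();print(s["t"],s["tcp_pos"],s["contact_force"])
for w in (0,):
    bot.move_gripper(w,force=8); bot.pause(.1)
    s=bot.read_state();print(s["t"],s["tcp_pos"],s["contact_force"],s["moment"],s["width"],s["finger_force"])
E
```

```text
5.5583 [558.04251735 -95.77508671 166.32186736] [-0.29344198 -0.90569264 -0.33834498]
6.1917 [558.02793021 -96.57176891 166.28405649] [ 1.44822191 -5.43242481 -0.70741186] [-1.95375124 -0.58855239  0.01438343] 25.023611368702486 7.99983836710453
```

25 mm is too wide for the 12 mm bar, so the tips must be on the boss, which reaches 168 mm. I'll go up a little, shift +1 mm towards the contact, and regrip.

```bash
python3 - <<'E'
from h import *
bot.move_gripper(40,force=8)
k=frame(sh,[65,-44,171.5])[0]
bot.line_to(k,velocity=60)
bot.move_gripper(0,force=8); bot.pause(.1)
s=bot.read_state();print(s["t"],s["tcp_pos"],s["contact_force"],s["moment"],s["width"],s["finger_force"],k)
E
```

```text
7.65 [557.8936904  -96.28851257 171.53875539] [ 3.09252197 -7.07758895 -3.72839079] [-2.94473354 -1.09471519  0.12700836] 13.013113186195257 7.993798062088899 [557.55181855 -94.79493316 171.5       ]
```

The bar is gripped (13 mm). I'll relax the target to the measured position, clamp firmly and turn in stages.

```bash
python3 - <<'E'
from h import *
P=np.array([557.95,-96.5,171.5])
bot.line_to(P,velocity=20)
bot.move_gripper(0,force=50)
def pr():
    s=bot.read_state();print(round(s["t"],2),s["tcp_pos"].round(1),s["contact_force"].round(1),s["moment"].round(2),round(s["width"],1),round(s["finger_force"],1));return s
pr()
for d in(.1,.35,.7,1.05,1.4):
    bot.line_to(P,velocity=20,ori=down(1.84+d)); s=pr()
    print(R.from_quat(s["eef_rot"]).as_matrix()[:2,1])
    if abs(s["contact_force"]).max()>35: break
E
```

```text
8.12 [558.  -96.6 171.5] [ 1.3 -2.1 -0.4] [-0.66 -0.35  0.12] 12.1 49.1
8.37 [557.8 -96.5 171.5] [ 1.2  0.1 -1. ] [-0.29  0.    0.14] 11.9 49.4
[-0.35871563  0.93344689]
8.77 [557.6 -96.1 171.5] [-2.6  2.6  1.9] [1.23 0.95 0.14] 11.7 49.4
[-0.5764508   0.81713153]
9.27 [557.3 -96.5 171.4] [-4.7  2.2  3.8] [0.8  1.93 0.14] 11.8 49.5
[-0.82171146  0.56990282]
9.77 [556.7 -97.1 171.4] [-6.3  0.5  4.6] [0.14 2.56 0.12] 12.1 49.5
[-0.96735693  0.25340962]
10.27 [556.  -97.4 171.4] [-8.2 -1.8  6.4] [-0.07  3.37  0.07] 12.1 49.5
[-0.99560471 -0.09358247]
```

The knob has turned to about 1.46 rad and is loose. Now I'll slide it along the rail to the stop.

```bash
python3 - <<'E'
from h import *
u=np.array([-np.sin(sh[2]),np.cos(sh[2]),0]);n=np.array([np.cos(sh[2]),np.sin(sh[2]),0])
P=np.array([556.3,-97.2,171.5])
A=P.copy()
for d in(10,55,100,106,108,110,112,114,116,118):
    bot.line_to(P+u*d,velocity=60 if d<101 else 15)
    s=bot.read_state();f=s["contact_force"];D=s["tcp_pos"]-A
    print(d,round(s["t"],2),"along",(D@u).round(1),"lat",(D@n).round(1),"F",(f@u).round(1),(f@n).round(1),f[2].round(1),round(s["width"],1))
    if d>101 and f@u<-14 or abs(f@n)>30: break
E
```

```text
10 10.58 along 10.1 lat -0.4 F 1.9 -3.7 1.4 11.4
55 11.48 along 55.3 lat -0.5 F 1.6 -5.3 3.2 11.5
100 12.38 along 100.4 lat -0.6 F 1.8 -5.5 3.9 11.9
106 12.93 along 106.0 lat -0.6 F -1.0 -6.1 2.8 11.7
108 13.22 along 108.0 lat -0.6 F -0.3 -5.1 3.8 11.3
110 13.5 along 110.0 lat -0.6 F -0.7 -5.7 2.9 11.6
112 13.78 along 112.0 lat -0.7 F -0.3 -5.9 3.3 11.6
114 14.07 along 113.8 lat -0.6 F -1.1 -5.2 3.1 11.5
116 14.35 along 114.2 lat -0.6 F -11.8 -3.9 0.8 11.5
118 14.63 along 114.4 lat -0.7 F -20.4 -1.3 -1.7 11.8
```

The stop is reached, with the force rising at 114 mm. I'll release, rise and look.

```bash
python3 - <<'E'
from h import *
s=bot.read_state();p=s["tcp_pos"].copy();p[2]=171.5
bot.line_to(p,velocity=20)
bot.move_gripper(50,force=30)
bot.line_to([p[0],p[1],260],velocity=150)
bot.move_ptp([p[0]-40,p[1]+60,300],down(1.84+1.35))
print(bot.read_state()["t"])
A=bot.camera("top");B=bot.camera("scene");
cv2.imwrite("pics/top3.png",cv2.cvtColor(A,cv2.COLOR_RGB2BGR));cv2.imwrite("pics/sc3.png",cv2.cvtColor(B,cv2.COLOR_RGB2BGR))
I=cv2.INTER_CUBIC
a=cv2.resize(A[155:265,265:365],(500,550),interpolation=I);cv2.imwrite("pics/t3.png",a[:,:,::-1])
a=cv2.resize(B[175:320,210:385],None,fx=4,fy=4,interpolation=I);cv2.imwrite("pics/s3.png",a[:,:,::-1])
E
```

```text
16.9667
```

View pics/t3.png

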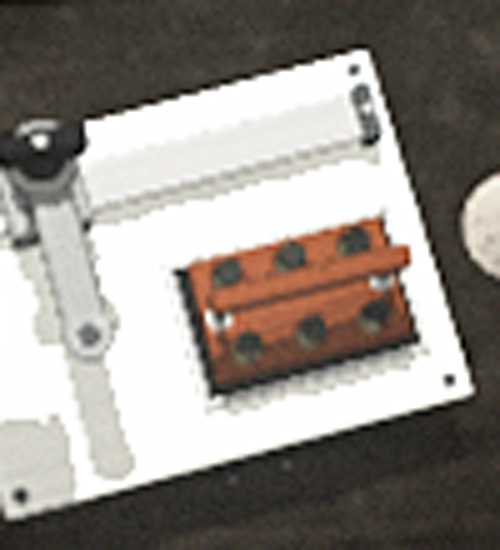

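View pics/s3.png

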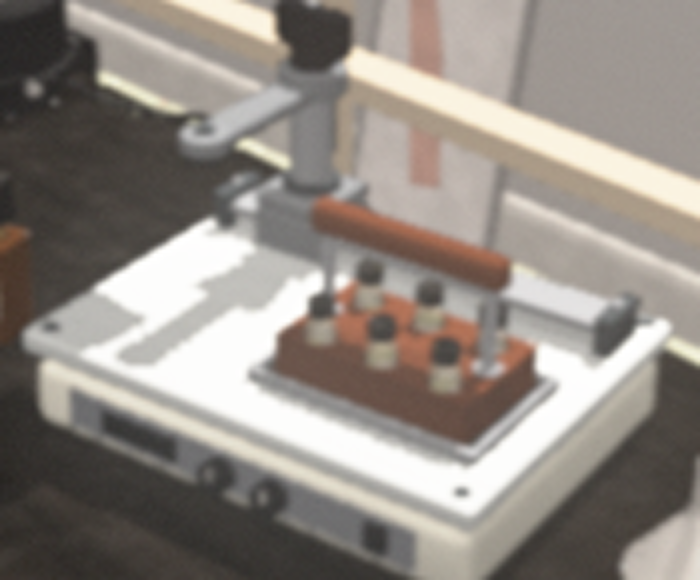

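The hold-down is parked at the far end with its bar lying across, and the rack is untouched. I'll refit the rack pose from the cap tops and handle ends.

```bash
cat > fit2.py <<'E'
from h import *
o=np.array([125,0])
top=[([20,34],(228,268)),([20,0],(290,252)),([20,-34],(354,236)),([-20,34],(247,344)),([-20,0],(312,326)),([-20,-34],(376,311))]
sc=[([-20,34],(321,298)),([-20,0],(382,320)),([-20,-34],(445,344)),([20,34],(370,264)),([20,0],(430,284))]
h=[([0,52,139.5],"top",T(np.array((212,291))+o)),([0,-52,139.5],"top",T(np.array((410,256))+o)),([0,52,139.5],"scene",S((319,201))),([0,-52,139.5],"scene",S((507,262)))]
def res(v,hw=1,cw=1):
    r=[cw*(proj("top",frame(v,a+[101.5]))[0]-T(np.array(b)+o)) for a,b in top]+[cw*(proj("scene",frame(v,a+[101.5]))[0]-S(b)) for a,b in sc]+[hw*(proj(n,frame(v,a))[0]-b) for a,n,b in h]
    return np.concatenate(r)
for w in((1,1),(0,1),(1,0)):
    f=least_squares(res,[470,-118,.2],args=w);print(f.x.round(3),np.sqrt(np.mean(f.fun**2)).round(2))
print(f.fun[-8:].round(1),"nest",frame(sh,[-25,-50,0]))
E
python3 fit2.py
```

```text
[ 4.69653e+02 -1.17650e+02  1.66000e-01] 0.57
[ 4.69647e+02 -1.17409e+02  1.87000e-01] 0.24
[ 4.69725e+02 -1.18182e+02  1.38000e-01] 0.43
[-0.6  1.2  0.7 -0.   0.3 -1.7  0.3  0.2] nest [[ 470.5425964  -118.57297472    0.        ]]
```

```bash
python3 - <<'E'
from h import *
x,y,yw=469.8,-118,np.pi+.18
def pr():
    s=bot.read_state();print(round(s["t"],2),s["tcp_pos"].round(1),s["contact_force"].round(1),s["moment"].round(2),round(s["width"],1),round(s["finger_force"],1));return s
bot.line_to([x,y,300],velocity=200,ori=down(yw))
bot.move_gripper(44)
bot.line_to([x,y,160],velocity=120); pr()
bot.line_to([x,y,113.5],velocity=50); pr()
bot.move_gripper(0,force=10); bot.pause(.1); s=pr()
if 11<s["width"]<16:
    bot.line_to([s["tcp_pos"][0],s["tcp_pos"][1],113.5],velocity=20)
    bot.move_gripper(0,force=35); bot.pause(.2); pr()
a=np.hstack([cv2.resize(bot.camera("scene")[175:320,230:385],(428,400)),cv2.resize(bot.camera("top")[160:270,265:365],(364,400))])
cv2.imwrite("pics/g4.png",a[:,:,::-1])
E
```

```text
19.9 [ 470.3 -118.   160.7] [-0.4  0.   0.3] [ 0.01  0.12 -0.03] 44.0 0.0
20.98 [ 470.1 -118.   113.8] [-0.4  0.7  0.2] [-0.    0.15 -0.03] 43.8 0.0
21.69 [ 469.8 -118.   113.6] [-0.7 -0.1  2.1] [0.12 0.32 0.03] 12.8 10.0
22.36 [ 469.7 -118.   113.5] [-2.3  0.   3.3] [0.28 0.5  0.02] 12.9 35.0
```

View pics/g4.png

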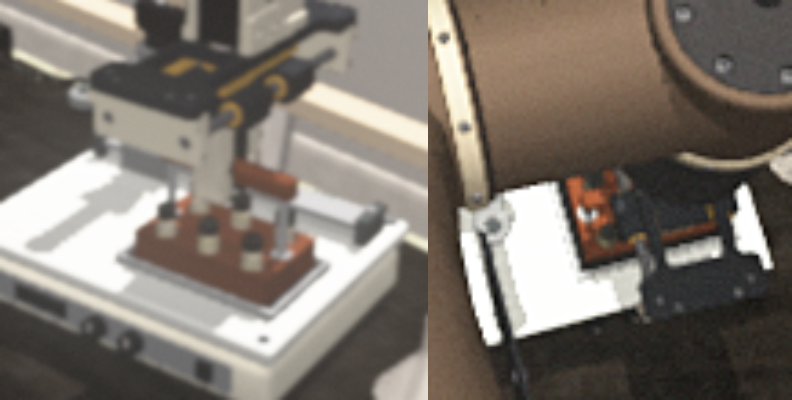

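The handle is gripped at its middle (12.9 mm) and the hold-down is clear. I'll lift slowly.

```bash
python3 - <<'E'
from h import *
s=bot.read_state();x,y=s["tcp_pos"][:2]
for z in(119,130,214):
    bot.line_to([x,y,z],velocity=12 if z<120 else 35)
    s=bot.read_state();print(round(s["t"],2),s["tcp_pos"].round(1),s["contact_force"].round(1),s["moment"].round(2),round(s["width"],1),round(s["finger_force"],1))
bot.pause(.8)
s=bot.read_state();print(s["t"],s["tcp_pos"],np.abs(s["qvel"]).max(),s["eef_rot"])
a=np.hstack([cv2.resize(bot.camera("scene")[120:320,210:400],(428,450)),cv2.resize(bot.camera("top")[150:270,240:400],(372,450))])
cv2.imwrite("pics/g5.png",a[:,:,::-1])
E
```

```text
23.07 [ 469.7 -118.   118.9] [-0.   0.5 -3.9] [-0.03  0.13 -0.  ] 13.0 35.0
23.53 [ 469.9 -118.   130.3] [-0.6  0.1 -4.4] [ 0.01  0.17 -0.01] 12.7 35.0
26.08 [ 469.7 -118.   213.9] [ 0.4 -0.5 -5. ] [0.01 0.14 0.02] 12.4 35.0
26.8833 [ 469.79183894 -117.98955761  213.99117061] 0.0014656254743209065 [ 7.67814193e-01 -6.40672588e-01 -1.17070463e-05  5.31075496e-06]
```

View pics/g5.png

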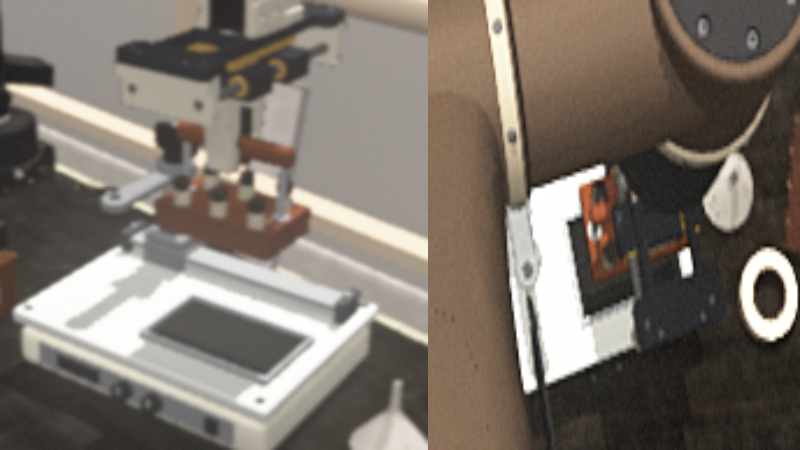

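The rack hangs level about 10 cm above the platform, the vials in view are seated, the nest is empty and the hold-down is parked. I'll hand it in.

```bash
python3 -c "
from plant import bot
print(bot.close_job())"
```

```text
the job is handed in; nothing more can be done
None
```

The job is handed in: I turned the clamp knob to about 1.46 rad (fully loose), parked the hold-down at the free-end stop, and left the rack held still and level about 10 cm above the platform, with the vials seated as far as the cameras showed.

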